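# Switch the ball feeder to the other chute

### The job

The seesaw gate of the wooden ball feeder is tipped towards one chute: with the fingertips press down its raised end, so that it rocks over its pivot and rests fully tipped the other way. Only then push the peg of the stop slide sideways until it is open, so that all three waiting balls roll down that other chute into its box. Do not touch the balls or grasp and lift anything, and leave the things standing around where they are.

Things in the scene. Friction and masses are not known exactly. Their poses are not given: they have to be found in the camera images.
- feeder: Fixed plywood ball feeder, 740 mm long in y, turned a few degrees. Origin on the bench under the gate's middle; x away from the robot up the feed trough, y along the gate to the left, z up. The feed trough (52 mm wide, 24 mm walls, floor rising from 133 mm at x = 34 mm to 156 mm at x = 268 mm) delivers onto the middle of the gate; from each gate end a chute (rim 115 mm up) leads outward into an open box.
- gate (a joint): Tilt (rad) of the seesaw gate, a dark wooden channel 280 by 60 mm, 27 mm walls, pivoted at its middle 125 mm up. Positive: left end raised, balls run right; negative: the reverse. Stops at -0.22 and 0.22. A steel weight at its middle (40 mm thick, top 73 mm above the pivot) makes it fall and rest on either side (it may still be falling in the first half second); the raised end needs under 1 N and past level falls over by itself.
- stop (a joint): Opening of the stop slide (m): about 0 = blade closes the feed trough, 0.06 = fully open. It slides only towards the feeder's +y, against about 1.2 N of friction, and stays where it is left; the balls pass from about 0.04.
- stop_peg (a point): Top centre of the stop slide's upright wooden peg, 14 mm diameter, 44 mm tall; below it a bar 36 mm (y) by 18 mm and the thin blade. Waiting balls and trough walls stay at least 50 mm below this point. Moves with the slide; axes as the feeder.
- tab_left (a point): Centre of the upper face of the flat press tab at the gate's left (+y) end: 48 mm (x) by 44 mm (y), 8 mm thick, sticking out towards the robot from the channel's near wall. It moves with the gate on a 118 mm radius about the pivot: about 52 mm between raised and lowered. Nothing but air under it for 70 mm when lowered.
- tab_right (a point): Centre of the upper face of the flat press tab at the gate's right (-y) end: 48 mm (x) by 44 mm (y), 8 mm thick, sticking out towards the robot from the channel's near wall. It moves with the gate on a 118 mm radius about the pivot: about 52 mm between raised and lowered. Nothing but air under it for 70 mm when lowered.
- box_left (a point): Centre of the floor of the left (+y) plywood box, inside 138 mm (x) by 124 mm (y), floor 12 mm above the bench, sides 75 mm and outer end 105 mm tall. Axes as the feeder.
- box_right (a point): Centre of the floor of the right (-y) plywood box, inside 138 mm (x) by 124 mm (y), floor 12 mm above the bench, sides 75 mm and outer end 105 mm tall. Axes as the feeder.
- ball0_center (a point): Centre of a loose turned wooden ball, 36 mm diameter, 18 g, one of three waiting in a row in the feed trough behind the stop.
- ball1_center (a point): Centre of a loose turned wooden ball, 36 mm diameter, 18 g, one of three waiting in a row in the feed trough behind the stop.
- ball2_center (a point): Centre of a loose turned wooden ball, 36 mm diameter, 18 g, one of three waiting in a row in the feed trough behind the stop.
- spindle: Standing turned wooden spindle, 38 mm wide, 78 mm tall, in front of the gate; bystander; origin at the underside.
- glue: White glue bottle, 52 mm wide, 140 mm tall, right of the feed trough; bystander; origin at the underside.
- jar: Amber glass jar, 60 mm wide, 80 mm tall, left of the feed trough; bystander; origin at the underside.
- mug: White mug, 80 mm wide, 90 mm tall, behind the left chute; bystander; origin at the underside.
- tin: Metal tin, 72 mm wide, 75 mm tall, behind the right chute; bystander; origin at the underside.
- egg_cup: Small turned wooden cup, 48 mm wide, 62 mm tall, standing just behind the left chute; bystander; origin at the underside (x along its length).
Mind the look-alikes: they are no part of the job. Leave any pink look-alike of the part that bears ball2_center alone.

How it is judged:
By the outcome, as a careful person would: the job done as asked, in the order asked, and still so for the second after the job is handed in, with the robot touching nothing.
It also fails if it takes over 42 s, if anything falls off the work surface, if the arm or the gripper's body presses on something with over 40 N, if the wrist force passes 120 N, or if a joint passes its speed limit or range.

### The arm

A 6-joint arm with a two-finger parallel gripper is mounted at the origin on the work surface. World frame = base frame: x ahead of the robot, y to its left, z up, the work surface at z = 0. Lengths are in m, angles in rad, forces in N, time in s.
With the tool pointing down it reaches from about 0.425 to 0.95 m from the base axis. Payload 3.5 kg.
Tool frame: the origin (TCP) lies between the finger pads; the fingertips stand 19 mm ahead of it and the grasp point (between the pads) is the TCP (ctrl.nose_length is the distance from the TCP to the fingertips, in m); z points along the fingers, y is the line along which they close (so a half turn about z gives the same grasp; the last joint's range is limited). The gripper opens to 85 mm and grips with 20 to 120 N. Pads are 22 mm wide; open, the fingers measure 114 mm over their backs; the gripper's body (76 mm by 85 mm) begins 54 mm behind the grasp point. The pads swing forward as they close: fully open they stand 13 mm farther back than shut.
Start: joints at [1.185, 0.286, 1.577, -0, 1.279, -0.15], TCP at [0.158, 0.656, 0.222] pointing down, gripper open.
Joint ranges: [-2.77, 2.77], [-0.9, 2.22], [0.21, 2.48], [-1.53, 4.67], [0.24, 2.81], [-2.84, 2.84]. Speed limits (rad/s): [2.79, 2.79, 3.14, 3.14, 3.14, 3.14].

### API

Orientations are given as a unit quaternion [x, y, z, w].
In Python, from plant import ctrl gives the robot as it stands.
- The arm moves only by the tool apply_moves, never from a script. Its argument "series" is a list of rows, each a list of 6 numbers: the shift along the world's x, y, z scaled (see below), then the turn, a rotation vector about the world's x, y, z scaled (see below). A call has 1 to 20 rows; each row is the pose to reach, as a shift and turn from the pose commanded when the call began; what a row does not reach only later rows make up. The controller multiplies each number of a shift by 0.8 m and each number of a turn by 45 degrees. A row lasts 1/8 s, in which the tool goes at most 62.5 mm and 10.7 degrees, less where a joint would pass 70% of its speed; a pose out of reach is approached as far as the arm can. A call with a number of a shift or a turn outside -1 to 1 is refused whole. A call with a gripper value outside its range is refused whole. "jaw" is the opening, from 0 (shut) to 1 (fully open), set as the call begins (left out, the last holds). The fingers move at their own pace and stop on an object; "squeeze" is the grip in N (left out, the last holds). Time passes only in rows, so rows that repeat a pose let the fingers close. It gives the time, the measured TCP pose, the force, the opening and the grip force at its end, in the units of the state.
- ctrl.get_state(): the state, without advancing time (a new reading comes with each control period).
- ctrl.read_camera(name): name is "scene" or "top" or "wrist"; returns the picture (420x560x3 uint8, red, green, blue); there is no depth.
- ctrl.get_calibration(name): a dict with "fx", "fy", "cx", "cy" (pixels), "dist_coeffs" ([k1, k2, p1, p2, k3] as OpenCV has them; the pictures are not rectified), "xyz" and "orientation" of the camera in the world; the wrist camera has in their place "hand_eye" (4x4, takes a point from camera to tool coordinates, whose origin is the TCP and whose axes are the flange's). Camera axes: x right, y up, looking along -z (the intrinsics and any distortion apply to the point x, -y, -z); pixel columns grow to the right and rows downward; lengths in m; the calibration is good to about 2 mm. A picture is of the moment at which its call begins: read the wrist's pose just before it. get_calibration takes no time and is no camera call.
- ctrl.sign_off(): hands the job in; it is judged then, once.
Trained networks look in the newest picture that a camera, given by its name, has taken for a name from the list of things; names that differ only in an ending like _2 or _b are one class to them, and where a whole thing is asked for, a point or a joint stands for the part that bears it (a point fixed in the world has none). Each returns a list of dicts, best first, with "p" (0 to 1); they miss things now and then, are a little off and sometimes report something else, mostly with a low value. They report only what shows in the picture. A call takes as long as a camera call. They do not tell look-alikes from the thing itself.
- ctrl.boxes_of(thing, camera): "xy" ([column, row] as shares, 0 to 1, of the picture: columns of its width, rows of its height, amid what is visible of it).
- ctrl.silhouettes(thing, camera): "pixels" (420x560 bool, what is visible of it) and "xy" ([column, row] as shares, 0 to 1, of the picture: columns of its width, rows of its height, amid what is visible of it).
The state is a dict: "time": time; "qpos": joint angles; "dq": joint speeds; "joint_efforts": joint torques, N m; "eef_pos": TCP position; "tcp_rot": TCP orientation; "contact_force": force on the tool from outside, world axes, zero at the start; "wrist_torque": the same for the moment, N m; "opening": opening from 0.0 (shut) to 1.0 (fully open); "finger_force": force on a finger pad.
Only numpy, scipy, OpenCV 4.12 (cv2) and the standard library are available. Lean on these libraries where they do the work, as an engineer would, in place of code of your own. Each camera call takes 0.05 s, during which the arm holds its last target. There are 200 camera calls.

## Working session

There is one attempt and no reset: what is moved stays moved. The work goes in short steps, Python scripts to look and compute and a tool call to move; the robot and the scene stay as the last step left them, time stands still between calls to the robot, and variables do not carry over. Pictures are saved under pics/ and viewed, at most 10 in all, crops included, and the job is handed in when it is done.

Besides the shell and the picture viewer there is one more tool, called by a JSON object that holds its "op" and its "data". apply_moves: Moves the arm, as the interface text tells. Shifts and turns lie within -1 to 1; 1 stands for 0.8 m of shift or 45 degrees of turn. Its arguments: {"type":"object","properties":{"series":{"type":"array"},"jaw":{"type":"number"},"squeeze":{"type":"number"}},"required":["series"]}

```bash
mkdir -p pics
cat > h.py <<'E'
import numpy as np, cv2
from scipy.spatial.transform import Rotation as R
from plant import ctrl
def cam(n):
    c=ctrl.get_calibration(n)
    K=np.array([[c['fx'],0,c['cx']],[0,c['fy'],c['cy']],[0,0,1.]])
    return K,np.array(c['dist_coeffs'],float),np.array(c['xyz']),R.from_quat(c['orientation']).as_matrix()
def ray(n,uv):
    K,d,p,Rm=cam(n)
    x,y=cv2.undistortPoints(np.array([[uv]],float),K,d)[0,0]
    return p,Rm@np.array([x,-y,-1.])
def atz(n,uv,z):
    p,r=ray(n,uv); return p+r*(z-p[2])/r[2]
def tri(a,b):
    (p,r),(q,s)=a,b
    r=r/np.linalg.norm(r);s=s/np.linalg.norm(s)
    t=np.linalg.lstsq(np.c_[r,-s],q-p,rcond=None)[0]
    A=p+r*t[0];B=q+s*t[1]; return (A+B)/2,np.linalg.norm(A-B)
def proj(n,P):
    K,d,p,Rm=cam(n)
    c=(np.atleast_2d(P)-p)@Rm*[1,-1,-1]
    return cv2.projectPoints(c.reshape(-1,1,3),np.zeros(3),np.zeros(3),K,d)[0][:,0]
E
python3 - <<'E'
from h import *
for n in ['scene','top']:
    im=ctrl.read_camera(n); cv2.imwrite(f'pics/{n}0.png',cv2.resize(im[:,:,::-1],(800,600)))
    print(n,cam(n)[2])
    for t in ['stop_peg','tab_left','tab_right','ball0_center','box_left','box_right','spindle','gate']:
        print(t,[(round(b['p'],2),(np.array(b['xy'])*[560,420]).round(1).tolist()) for b in ctrl.boxes_of(t,n)[:4]])
s=ctrl.get_state();print(s['time'],s['eef_pos'],s['tcp_rot'])
E
```

```text
scene [ 1.08300704 -0.05258265  0.90798487]
stop_peg [(0.84, [292.8, 206.6]), (0.31, [303.0, 249.0])]
tab_left [(0.83, [281.3, 182.1]), (0.48, [190.9, 288.8])]
tab_right [(0.79, [279.5, 182.2]), (0.45, [294.5, 222.9])]
ball0_center [(0.6, [297.0, 225.0]), (0.58, [279.7, 182.4])]
box_left [(0.82, [288.3, 215.5]), (0.6, [297.0, 234.4]), (0.53, [356.9, 265.7])]
box_right [(0.75, [288.2, 213.9]), (0.7, [293.9, 207.5])]
spindle []
gate [(0.96, [281.2, 182.3]), (0.43, [299.9, 237.1])]
top [0.42146566 0.03873122 1.15970859]
stop_peg [(0.59, [274.6, 200.6])]
tab_left [(0.94, [276.3, 236.7])]
tab_right [(0.66, [276.9, 238.5])]
ball0_center [(0.5, [276.0, 190.4])]
box_left [(0.75, [276.1, 238.0]), (0.68, [275.2, 234.3])]
box_right [(0.76, [272.0, 230.9])]
spindle [(0.54, [192.9, 187.4])]
gate [(0.61, [277.3, 235.4]), (0.45, [275.0, 230.6])]
0.9 [0.15767711 0.65629054 0.22221576] [ 1.17621632e-01  9.93058483e-01 -2.86212576e-05  1.48035760e-06]
```

View pics/scene0.png

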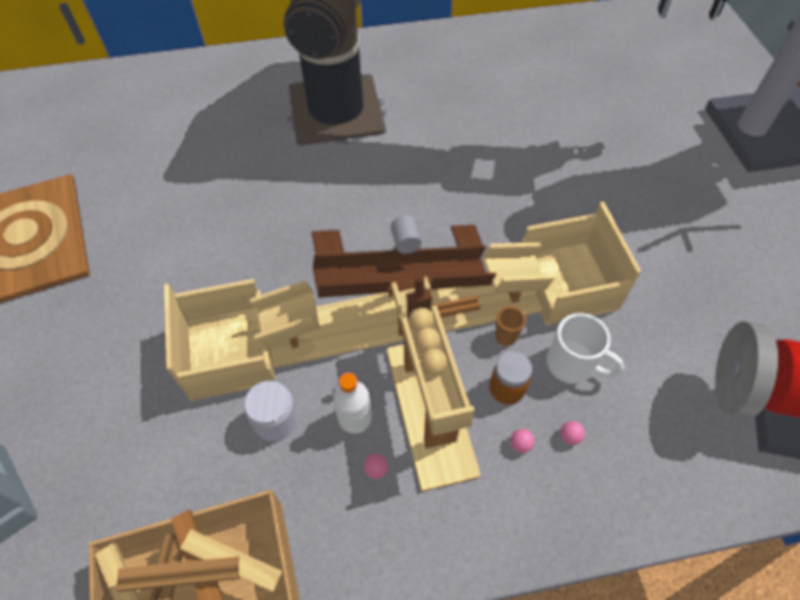

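View pics/top0.png

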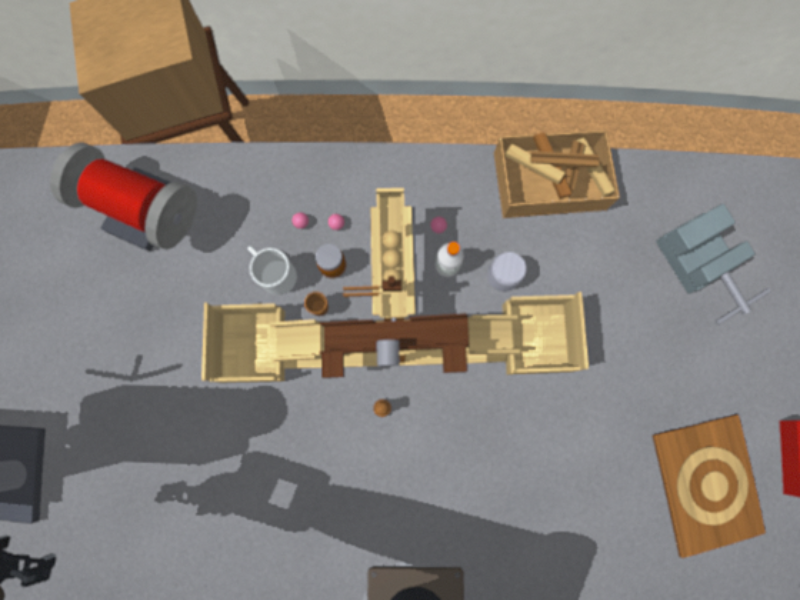

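The scene picture shows the feeder with the balls at (425,335) behind the peg at (418,290), and the tabs at (328,243) right and (467,237) left. In the top picture the tabs are at (333,363) left and (455,358) right, the peg at (392,283) and the spindle at (382,408). The networks are vague here, so I'll enlarge the gate area.

Run:
```python
from h import *
t=ctrl.read_camera('top')[:,:,::-1]; s=ctrl.read_camera('scene')[:,:,::-1]
# top crop cols 210-345 rows 180-270 ; scene crop cols 210-350 rows 140-240 ; scale x5.7 / 5.5
a=cv2.resize(t[190:270,215:340],None,fx=6,fy=6,interpolation=cv2.INTER_CUBIC)
b=cv2.resize(s[140:240,210:350],None,fx=5.5,fy=5.5,interpolation=cv2.INTER_CUBIC)
cv2.imwrite('pics/ta.png',a);cv2.imwrite('pics/sb.png',b)
```

```text
(no output)
```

View pics/ta.png

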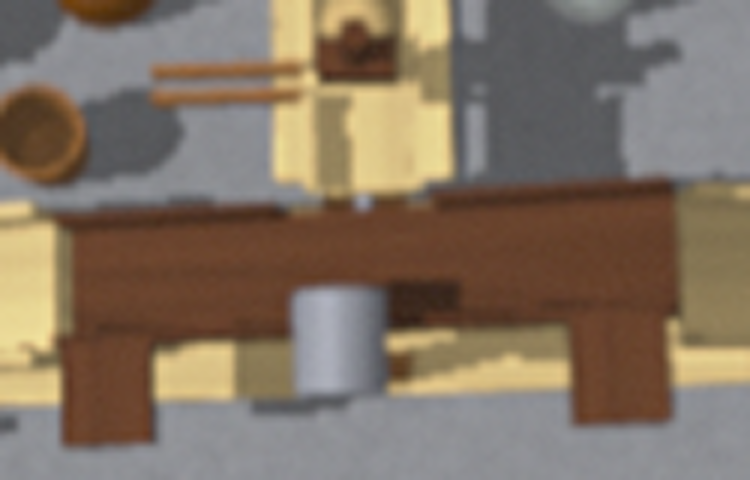

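View pics/sb.png

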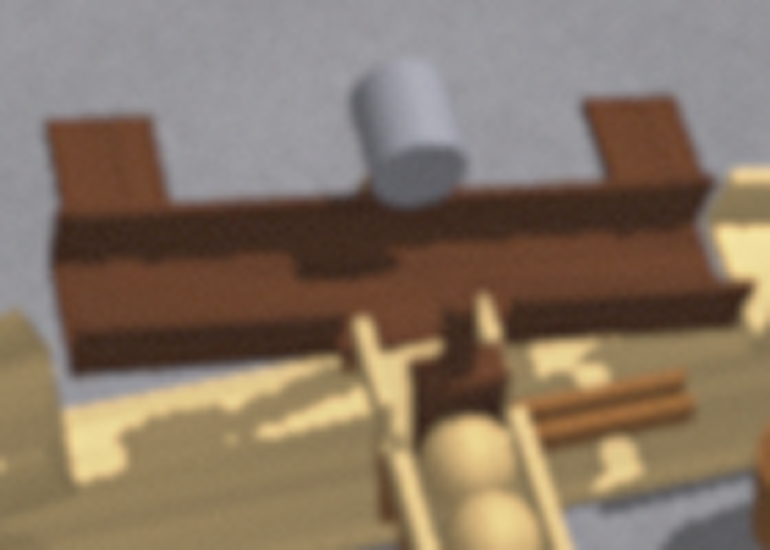

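Run:
```python
from h import *
T=lambda x,y:ray('top',((x+.5)/6-.5+215,(y+.5)/6-.5+190))
S=lambda x,y:ray('scene',((x+.5)/5.5-.5+210,(y+.5)/5.5-.5+140))
pts=dict(Lfo=((63,443),(675,97)),Lfi=((153,443),(585,100)),Rfi=((572,423),(152,117)),Rfo=((670,423),(47,120)),
 peg=((355,30),(460,312)),weight_top_near=((338,393),(0,0)))
P={}
for k,(a,b) in pts.items():
    if b==(0,0):continue
    P[k],e=tri(T(*a),S(*b)); print(k,P[k].round(4),round(e,4))
P={k:v for k,v in P.items()}
d=(P['Lfo']+P['Lfi']-P['Rfi']-P['Rfo'])/2; print('len',np.linalg.norm(d),'yaw',np.degrees(np.arctan2(-d[0],d[1])),'dz',d[2])
ax=np.array([d[1],-d[0]])/np.hypot(d[0],d[1])
for s in 'LR':
    print(s,'tab centre',((P[s+'fo']+P[s+'fi'])/2+np.r_[ax*.024,0]).round(4))
print('spindle top',atz('top',(382*.7,406*.7),.07))
```

```text
Lfo [0.4692 0.1827 0.1193] 0.0005
Lfi [0.4696 0.1419 0.1271] 0.0012
Rfi [ 0.4781 -0.0412  0.1694] 0.0005
Rfo [ 0.478  -0.0823  0.1771] 0.0002
peg [0.6348 0.0523 0.2302] 0.0006
len 0.22972291147785873 yaw 2.206692701860946 dz -0.05009050963629111
L tab centre [0.4934 0.1632 0.1232]
R tab centre [ 0.502  -0.0608  0.1733]
spindle top [0.41543418 0.06915892 0.07      ]
```

{"op": "apply_moves", "data": {"series": [[0.25,-0.195,0.075,0,0,0.35],[0.25,-0.195,0.075,0,0,0.35],[0.25,-0.195,0.075,0,0,0.35],[0.25,-0.195,0.075,0,0,0.35],[0.25,-0.195,0.075,0,0,0.35],[0.43,-0.53,0.075,0,0,0.35],[0.43,-0.53,0.075,0,0,0.35],[0.43,-0.53,0.075,0,0,0.35],[0.43,-0.53,0.075,0,0,0.35],[0.43,-0.53,0.075,0,0,0.35],[0.425,-0.9,0.075,0,0,0.35],[0.425,-0.9,0.075,0,0,0.35],[0.425,-0.9,0.075,0,0,0.35],[0.425,-0.9,0.075,0,0,0.35],[0.425,-0.9,0.075,0,0,0.35],[0.425,-0.9,0.075,0,0,0.35],[0.425,-0.9,0.075,0,0,0.35]], "jaw": 0}}

```text
time: 3.12
eef_pos: [0.4976, -0.0627, 0.282]
tcp_rot: [-0.02, 1.0, 0.001, -0.0]
contact_force: [-0.2, 0.6, -0.5]
opening: -0.004
finger_force: 0.0
```

Run:
```python
from h import *
s=ctrl.get_state();print(s['time'],s['eef_pos'],s['tcp_rot'],s['opening'],s['contact_force'],ctrl.nose_length)
c=ctrl.get_calibration('wrist');print(np.array(c['hand_eye']).round(3).tolist(),c['fx'])
w=ctrl.read_camera('wrist')[:,:,::-1]; t=ctrl.read_camera('top')[:,:,::-1]
cv2.imwrite('pics/w1.png',cv2.resize(np.hstack([w,t]),(800,300)))
```

```text
3.125 [ 0.49764007 -0.06267164  0.28196686] [-1.97912334e-02  9.99803987e-01  5.11935380e-04 -1.82570641e-04] -0.0035530883127264335 [-0.19276114  0.60689066 -0.50476537] 0.019
[[-0.001, 0.947, 0.322, 0.083], [1.0, 0.001, 0.0, -0.0], [-0.0, 0.322, -0.947, -0.152], [0.0, 0.0, 0.0, 1.0]] 357.2586199310324
```

View pics/w1.png

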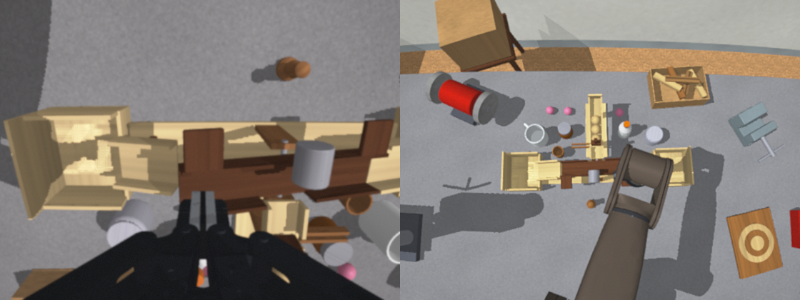

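{"op": "apply_moves", "data": {"series": [[0,0,-0.05,0,0,0],[0,0,-0.09,0,0,0],[0,0,-0.11,0,0,0],[0,0,-0.125,0,0,0],[0,0,-0.14,0,0,0],[0,0,-0.155,0,0,0],[0,0,-0.17,0,0,0],[0,0,-0.175,0,0,0],[0,0,-0.175,0,0,0]]}}

```text
time: 4.35
eef_pos: [0.4975, -0.0637, 0.1419]
tcp_rot: [-0.019, 1.0, 0.0, -0.0]
contact_force: [-0.3, 0.4, -0.1]
opening: 0.003
finger_force: 0.0
```

{"op": "apply_moves", "data": {"series": [[0,0,0.05,0,0,0],[0,0,0.1,0,0,0],[0,0,0.175,0,0,0],[0,0,0.175,0,0,0],[0,0,0.175,0,0,0]]}}

```text
time: 4.97
eef_pos: [0.4977, -0.0637, 0.2825]
tcp_rot: [-0.02, 1.0, -0.0, 0.0]
contact_force: [-0.6, -0.7, 0.1]
opening: -0.001
finger_force: 0.0
```

Run:
```python
from h import *
w=ctrl.read_camera('wrist')[:,:,::-1]; t=ctrl.read_camera('scene')[:,:,::-1]
cv2.imwrite('pics/w2.png',cv2.resize(np.hstack([w,t]),(800,300)))
```

```text
(no output)
```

View pics/w2.png

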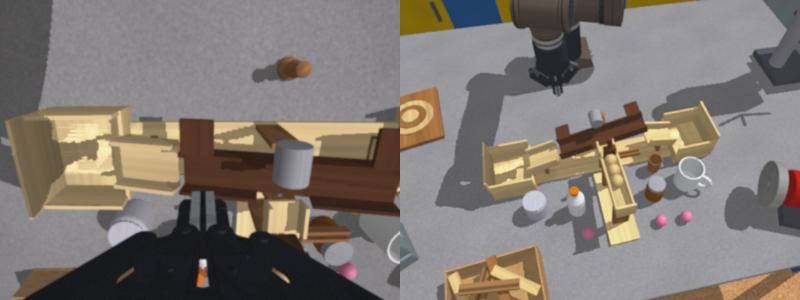

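The gate now rests tipped with its left end raised (right tab at (195,145) is low in the wrist picture; in the scene picture the left tab at (632,108) is up). Next is the peg.

{"op": "apply_moves", "data": {"series": [[0.08,0.035,0,0,0,0],[0.17,0.07,0,0,0,0],[0.17,0.07,0,0,0,0],[0.17,0.07,0,0,0,0],[0.17,0.07,-0.04,0,0,0],[0.17,0.07,-0.079,0,0,0],[0.17,0.07,-0.079,0,0,0],[0.17,0.07,-0.079,0,0,0]]}}

```text
time: 6.08
eef_pos: [0.6335, -0.0081, 0.2201]
tcp_rot: [-0.019, 1.0, -0.0, 0.0]
contact_force: [-1.3, -0.2, -0.4]
opening: 0.0
finger_force: 0.0
```

Run:
```python
from h import *
s=ctrl.get_state();print(s['time'],s['eef_pos'])
t=ctrl.read_camera('scene')[:,:,::-1];w=ctrl.read_camera('wrist')[:,:,::-1]
cv2.imwrite('pics/p.png',np.hstack([cv2.resize(t[130:230,210:340],(400,308),interpolation=2),cv2.resize(w,(400,308))]))
```

```text
6.075 [ 0.63354891 -0.00810561  0.22008211]
```

View pics/p.png

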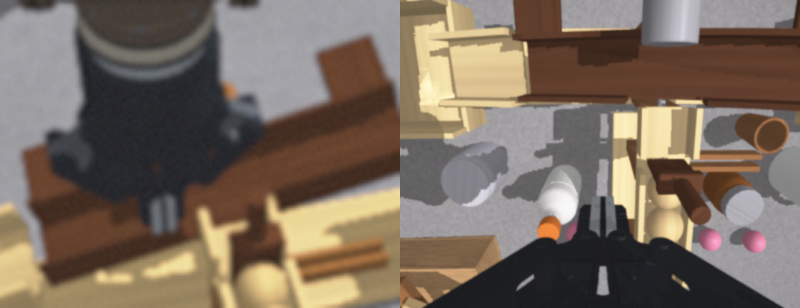

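The fingers (605,210) stand right of the trough, level with the peg top (700,215) and clear of everything. Pushing now.

{"op": "apply_moves", "data": {"series": [[0,0.02,0,0,0,0],[0,0.04,0,0,0,0],[0,0.05,0,0,0,0],[-0.001,0.06,0,0,0,0],[-0.001,0.07,0,0,0,0],[-0.002,0.08,0,0,0,0],[-0.002,0.09,0,0,0,0],[-0.003,0.1,0,0,0,0],[-0.003,0.11,0,0,0,0],[-0.004,0.118,0,0,0,0],[-0.004,0.122,0,0,0,0],[-0.004,0.122,0,0,0,0]]}}

```text
time: 7.68
eef_pos: [0.6303, 0.0903, 0.2189]
tcp_rot: [-0.02, 1.0, 0.0, -0.0]
contact_force: [-0.4, 0.3, -0.0]
opening: -0.004
finger_force: 0.2
```

Run:
```python
from h import *
s=ctrl.get_state();print(s['time'],s['eef_pos'],s['contact_force'])
t=ctrl.read_camera('scene')[:,:,::-1];w=ctrl.read_camera('wrist')[:,:,::-1]
cv2.imwrite('pics/q.png',np.hstack([cv2.resize(t[130:280,110:305],(400,308),interpolation=2),cv2.resize(w,(400,308))]))
```

```text
7.675 [0.63025371 0.09034449 0.21892521] [-0.37175388  0.26444739 -0.01397267]
```

View pics/q.png

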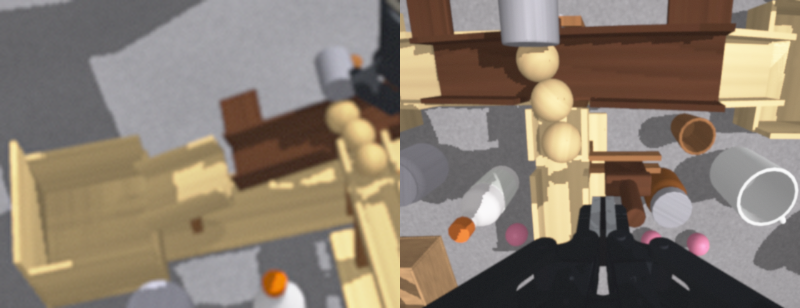

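The balls are rolling out onto the gate (wrist (540,60) to (562,140)). I'll back off the peg and raise the arm.

{"op": "apply_moves", "data": {"series": [[0,-0.01,0,0,0,0],[0,-0.01,0.05,0,0,0],[0,-0.01,0.1,0,0,0],[0,-0.01,0.15,0,0,0],[0,-0.01,0.15,0,0,0],[0,-0.01,0.15,0,0,0],[0,-0.01,0.15,0,0,0],[0,-0.01,0.15,0,0,0],[0,-0.01,0.15,0,0,0],[0,-0.01,0.15,0,0,0],[0,-0.01,0.15,0,0,0],[0,-0.01,0.15,0,0,0],[0,-0.01,0.15,0,0,0],[0,-0.01,0.15,0,0,0],[0,-0.01,0.15,0,0,0],[0,-0.01,0.15,0,0,0],[0,-0.01,0.15,0,0,0],[0,-0.01,0.15,0,0,0],[0,-0.01,0.15,0,0,0],[0,-0.01,0.15,0,0,0]]}}

```text
time: 10.28
eef_pos: [0.6305, 0.0819, 0.339]
tcp_rot: [-0.02, 1.0, -0.0, -0.0]
contact_force: [1.0, 0.1, 0.2]
opening: -0.001
finger_force: 0.0
```

Run:
```python
from h import *
t=ctrl.read_camera('scene')[:,:,::-1];w=ctrl.read_camera('wrist')[:,:,::-1]
cv2.imwrite('pics/r.png',np.hstack([cv2.resize(t[130:280,110:305],(400,308),interpolation=2),cv2.resize(w,(400,308))]))
```

```text
(no output)
```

View pics/r.png

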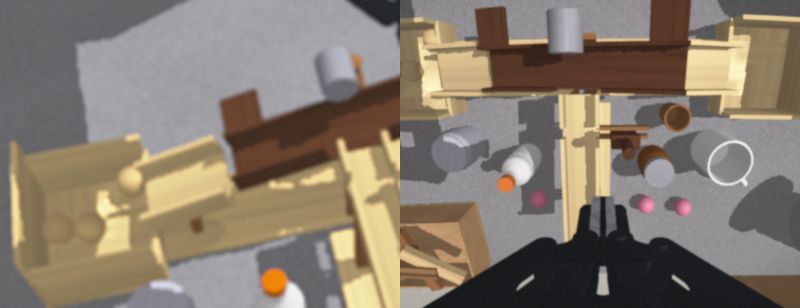

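{"op": "apply_moves", "data": {"series": [[0,0,0,0,0,0],[0,0,0,0,0,0],[0,0,0,0,0,0],[0,0,0,0,0,0],[0,0,0,0,0,0],[0,0,0,0,0,0]]}}

```text
time: 11.12
eef_pos: [0.6305, 0.0819, 0.339]
tcp_rot: [-0.02, 1.0, -0.0, -0.0]
contact_force: [-0.7, 0.3, -0.6]
opening: -0.002
finger_force: 0.0
```

Run:
```python
from h import *
t=ctrl.read_camera('scene')[:,:,::-1];w=ctrl.read_camera('wrist')[:,:,::-1];o=ctrl.read_camera('top')[:,:,::-1]
f=lambda im:cv2.resize(im,(400,300),interpolation=2)
# scene crop origin (110,180) 100x75 ; top crop origin (340,195) 80x60; wrist crops
cv2.imwrite('pics/s.png',np.vstack([np.hstack([f(t[180:255,110:210]),f(o[195:270,335:435])]),np.hstack([f(w[120:270,200:400]),f(w[20:170,0:200])])]))
```

```text
(no output)
```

View pics/s.png

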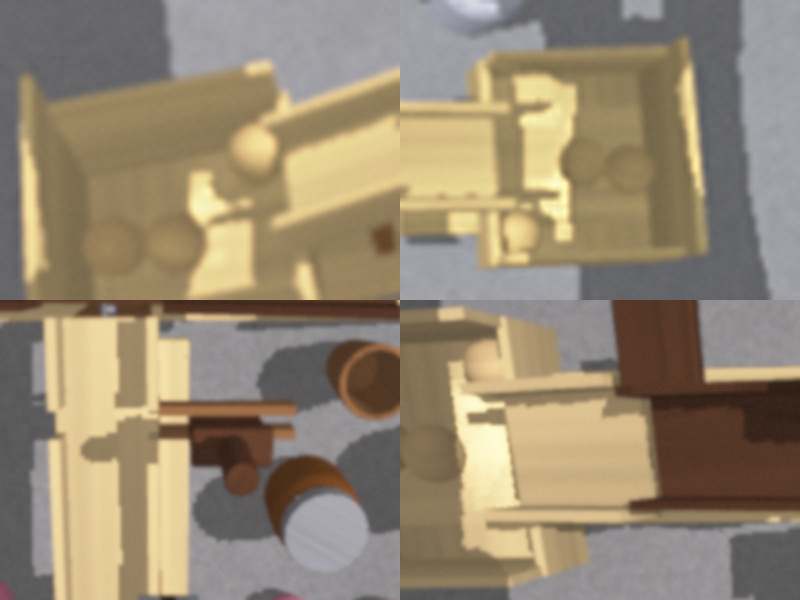

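Run:
```python
from h import *
print(tri(ray('top',(465,253)),ray('scene',(173.25,217.5))))
s=ctrl.get_state();c=ctrl.get_calibration('wrist');H=np.array(c['hand_eye'])
K=np.array([[c['fx'],0,c['cx']],[0,c['fy'],c['cy']],[0,0,1.]])
x,y=cv2.undistortPoints(np.array([[[320.5,210.]]]),K,np.array(c['dist_coeffs'],float))[0,0]
Rt=R.from_quat(s['tcp_rot']).as_matrix();p=s['eef_pos']+Rt@H[:3,3];r=Rt@H[:3,:3]@np.array([x,-y,-1])
print('peg',p+r*(.23-p[2])/r[2])
```

```text
(array([ 0.53860059, -0.30184974,  0.20100387]), np.float64(0.26133918834821573))
peg [0.63264632 0.11027379 0.23      ]
```

Run:
```python
from h import *
print(tri(ray('top',(365,253)),ray('scene',(173.25,217.5))))
```

```text
(array([ 0.50786383, -0.21419804,  0.0309134 ]), np.float64(0.002100523625440629))
```

The third ball's centre is 31 mm up, so it is resting on the box floor (12 + 18 mm). All three balls are in, and the slide is about 58 mm open.

```bash
python3 -c "
from plant import ctrl
print(ctrl.sign_off())"
```

```text
the job is handed in; nothing more can be done
None
```

The job is handed in: I tipped the gate over (left end now raised), then opened the stop slide to about 58 mm, and all three balls rolled down the right chute into the right box; nothing else was moved.

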